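# File the spare jar lids in their drawer

## Task

Pull the drawer of the low wooden cabinet all the way out by its handle. Two yellow jar lids lie loose inside it: slide them along the drawer floor, without lifting them out, into the lane between the metal guide rails so that they lie flat in single file, the first against the closed end of the lane and the second touching it, in either order. Then shut the drawer fully and leave the timer and the dropper bottles on the bench where they stand.

Things in the scene. Friction and masses are not known exactly. Their poses are not given: they have to be found in the camera images.
- cabinet: Low light-wood cabinet with one drawer, fixed to the bench, 185 deep (x -100 to +85) x 380 wide (y) x 70 high. Origin: on its underside. Its -x axis is the way the drawer comes out, towards the robot; +y is its left side as the robot sees it. Blue drawer front, 12 mm thick, 376 wide, 7 to 69 mm above the bench. A black hand lens (125 mm long, 14 high) lies on top, rear left.
- drawer (a joint): How far the drawer is out, in m: 0 shut, 0.17 all the way out against its stop. It slides along the cabinet's -x axis, stays where it is left and takes about 3 N to move. All the way out, its whole inside is open from above but for its rearmost few mm.
- drawer_handle (a point): Middle of the steel bow handle's bar (moves with the drawer). Bar 9 mm thick, 120 mm long along the cabinet's y, 45 mm above the bench, its centre line 42 mm in front of the drawer front's outer face; the 37 mm gap behind the bar is open above and below. Axes as the cabinet's.
- lane_end (a point): Point on the drawer floor (16 mm above the bench) where the centre of the first lid lies when it touches the closed, left (+y) end of the lane; moves with the drawer, axes as the cabinet's.
- lane_next (a point): Point on the drawer floor where the second lid's centre lies when it touches the first: 64 mm to the -y side of lane_end; moves with the drawer, axes as the cabinet's. The lane runs along y through both points, 70 mm wide between two aluminium rails 18 mm high. A marker and forceps lie loose in the narrow channels outside the rails.
- lane_mouth (a point): Middle of the lane's throat on the drawer floor, where the straight part of the rails begins, 29 mm to the -y side of lane_next; moves with the drawer, axes as the cabinet's. From here to -y the rails flare at 45 degrees, reaching the drawer's front and rear walls (85 mm to either side in x) after 45 mm.
- open_floor (a point): Middle of the open white floor in the right part of the drawer, where the lids lie at the start; moves with the drawer, axes as the cabinet's. This floor is 170 mm in x and 170 mm in y, up to where the flares end; the drawer's side and rear walls are 36 mm high above the floor.
- lid_1: Yellow plastic screw lid for a jar, 64 mm diameter, 18 high, 11 g, lying flat on the drawer floor in the right part of the drawer, in its front half at the start. Origin: centre of its underside; z axis up.
- lid_2: Same kind of yellow lid, in the rear half of the right part of the drawer at the start. Origin: centre of its underside; z axis up.
- timer: Loose cream bench timer, 51x67x66 mm, on the bench to the left; leave alone. Origin: centre of its underside.
- brown_bottle: Loose brown dropper bottle, 34 mm diameter, 78 high, on the bench to the left; leave alone. Origin: centre of its underside.
- white_bottle: Loose white dropper bottle with red cap, 34 mm diameter, 78 high, on the bench to the left; leave alone. Origin: centre of its underside.

How it is judged:
On the way, in this order (a step that is already met when the one before it is completed fails the run):
1. the drawer is pulled all the way out (at least 155 of its 170 mm) (value of joint drawer above 0.155 m), for 0.1 s.
2. both lids lie in single file in the lane, the first against the closed end, while the drawer is still out (((horizontal distance between lid_1 and lane_end below 0.012 m and horizontal distance between lid_2 and lane_next below 0.015 m) or (horizontal distance between lid_2 and lane_end below 0.012 m and horizontal distance between lid_1 and lane_next below 0.015 m)) and value of joint drawer above 0.1 m and angle between each of lid_1, lid_2's own z axis and vertical below 0.1 rad and z of each of lid_1, lid_2 in the frame of lane_next below 0.006 m), for 0.2 s.
At the end, for the whole second after the job is handed in: Drawer shut (within 6 mm) and still; both lids flat on the drawer floor in the lane and at rest: one centred within 12 mm of lane_end, the other within 15 mm of lane_next (((horizontal distance between lid_1 and lane_end below 0.012 m and horizontal distance between lid_2 and lane_next below 0.015 m) or (horizontal distance between lid_2 and lane_end below 0.012 m and horizontal distance between lid_1 and lane_next below 0.015 m)) and value of joint drawer below 0.006 m and velocity of joint drawer below 0.01 m/s and angle between each of lid_1, lid_2's own z axis and vertical below 0.1 rad and z of each of lid_1, lid_2 in the frame of lane_next below 0.006 m and linear speed of each of lid_1, lid_2 below 0.01 m/s); the robot touches nothing.
It fails at once if a lid is lifted more than 30 mm off the drawer floor (z of any of lid_1, lid_2 in the frame of lane_next above 0.03 m).
It fails at once if one of the loose things on the bench (timer, two dropper bottles) is moved more than 30 mm (distance of any of timer, brown_bottle, white_bottle from where it was at the start of the episode above 0.03 m).
It also fails if it takes over 72 s, if anything falls off the work surface, if the arm or the gripper's body presses on something with over 40 N, if the wrist force passes 120 N, or if a joint passes its speed limit or range.

## Robot

A 7-joint arm with a two-finger parallel gripper is mounted at the origin on a cart in front of the work surface, level with it; the furniture and walls round the work are solid. World frame = base frame: x ahead of the robot, y to its left, z up, the work surface at z = 0. Lengths are in m, angles in rad, forces in N, time in s.
With the tool pointing down it reaches from about 0.4 to 0.85 m from the base axis. Payload 10.4 kg.
Tool frame: the origin (TCP) lies at the very end of the fingers, on their centre line; the grasp point (between the pads) lies 19 mm behind it; z points along the fingers, y is the direction in which the jaws open and shut (so a half turn about z gives the same grasp; the last joint's range is limited). The gripper opens to 87 mm and grips with 3 to 60 N. Pads are 19 mm wide; open, the fingers measure 117 mm over their backs; the gripper's body (75 mm by 190 mm) begins 51 mm behind the grasp point.
Start: joints at [1.231, 0.332, -0.065, 1.46, 0.022, 1.35, -0.088], TCP at [0.195, -0.594, 0.223] pointing down, gripper open.
Joint ranges: [-2.6, 2.6], [-0.5, 2.12], [-1.47, 1.34], [0.16, 2.42], [-1.27, 4.41], [0.06, 2.06], [-2.6, 2.6]. Speed limits (rad/s): [2.22, 2.22, 2.79, 2.79, 3.14, 3.14, 3.14].

## Interface

Orientations are given as a unit quaternion [x, y, z, w].
In Python, from bench import read_state, camera, close_job, recognise, masks_of gives the robot as it stands.
- The arm moves only by the tool play_rows, never from a script. Its argument "moves" is a list of rows, each a list of 3 entries, a list of its own where there are three numbers: the shift along the tool's x, y, z in cm, then the turn, a rotation vector about the tool's x, y, z in rad, then the finger opening in cm, from 0 to 8.7. In form: [[[dx, dy, dz], [ax, ay, az], jaw], ...]. A call has 1 to 8 rows; each row is the pose to reach, as a shift and turn from the pose commanded when the call began, along the tool's axes at that moment; what a row does not reach only later rows make up. A row lasts 1/8 s, in which the tool goes at most 62.5 mm and 10.7 degrees, less where a joint would pass 70% of its speed; a pose out of reach is approached as far as the arm can. A call with a gripper value outside its range is refused whole. The fingers move at their own pace and stop on an object; "grip_force" is the grip in N (left out, the last holds). Time passes only in rows, so rows that repeat a pose let the fingers close. It gives the time, the measured TCP pose, the force and the opening at its end, in the units of the state.
- read_state(): the state, without advancing time (a new reading comes with each control period).
- camera(name): name is "side" or "top"; returns a dict with "frame" (400x640x3 uint8, red, green, blue), "intrinsics" (3x3 intrinsics, pixels), "k1" (the pictures are not rectified: a ray, as slopes to the right and down, at radius r is drawn at 1 + k1 r^2 times it, then the intrinsics apply), "camera_from_world" (4x4, takes a point from world to camera coordinates). Camera axes: x right, y down, z forward; pixel columns grow to the right and rows downward; lengths in m; the calibration is good to about 2 mm. A picture is of the moment at which its call begins. There is no depth.
- close_job(): hands the job in, once; it reports no verdict.
Trained networks look in a picture, given as the dict that the camera call returned (one of the last four; its "shot" number tells which), for a name from the list of things; names that differ only in an ending like _2 or _b are one class to them, and where a whole thing is asked for, a point or a joint stands for the part that bears it (a point fixed in the world has none). Each returns a list of dicts, best first, with "conf" (0 to 1); they miss things now and then, are a little off and sometimes report something else, mostly with a low value. They report only what shows in the picture. A call takes as long as a camera call.
- recognise(picture, query): "at" ([column, row] in pixels, amid what is visible of it).
- masks_of(picture, query): "region" (400x640 bool, what is visible of it) and "at" ([column, row] in pixels, amid what is visible of it).
The state is a dict: "time": time; "joint_positions": joint angles; "joint_vel": joint speeds; "joint_torque": joint torques, N m; "ee_pos": TCP position; "eef_rot": TCP orientation; "ft_force": force on the tool from outside, world axes, zero at the start; "torque": the same for the moment, N m; "width": finger opening in m.
Only numpy, scipy, OpenCV 4.12 (cv2) and the standard library are available. Lean on these libraries where they do the work, as an engineer would, in place of code of your own. Each camera call takes 0.05 s, during which the arm holds its last target.

## Working session

There is one attempt and no reset: what is moved stays moved. The work goes in short steps, Python scripts to look and compute and a tool call to move; the robot and the scene stay as the last step left them, time stands still between calls to the robot, and variables do not carry over. Pictures are saved under pics/ and viewed, and the job is handed in when it is done.

Besides the shell and the picture viewer there is one more tool, called after ">>>" as name(argument=value, ...), one argument or row to a line, values as JSON. play_rows: Moves the arm, as the interface text tells. Its arguments: {"type":"object","properties":{"moves":{"type":"array","items":{"type":"array"}},"grip_force":{"type":"number"}},"required":["moves"]}

```bash
mkdir -p pics; ls
cat > h.py <<'E'
import numpy as np, cv2
from bench import *
def snap(name,fn):
    p=camera(name); cv2.imwrite('pics/'+fn,cv2.cvtColor(p['frame'],cv2.COLOR_RGB2BGR)); return p
def ray(p,uv):
    K=np.array(p['intrinsics']);q=np.array([[uv]],float)
    d=np.array([p['k1'],0,0,0,0],float)
    n=cv2.undistortPoints(q,K,d)[0,0]
    T=np.array(p['camera_from_world']);R=T[:3,:3];t=T[:3,3]
    return -R.T@t, R.T@np.array([n[0],n[1],1])
def at_z(p,uv,z):
    o,d=ray(p,uv); return o+d*(z-o[2])/d[2]
def proj(p,X):
    T=np.array(p['camera_from_world']);
    r,_=cv2.Rodrigues(T[:3,:3])
    return cv2.projectPoints(np.array(X,float).reshape(-1,3),r,T[:3,3],np.array(p['intrinsics']),np.array([p['k1'],0,0,0,0],float))[0][:,0]
E
python3 - <<'E'
from h import *
np.set_printoptions(precision=4,suppress=True)
for n in ('side','top'):
    p=snap(n,n+'0.png'); T=p['camera_from_world']; print(n,ray(p,[320,200]),p['k1'])
    for q in ('cabinet','drawer','drawer_handle','timer','brown_bottle','white_bottle'):
        for r in recognise(p,q)[:2]: print(q,r['at'],round(r['conf'],2))
s=read_state();print(s)
E
```

```text
pics
side (array([0.0759, 1.0241, 0.6172]), array([ 0.469 , -0.7458, -0.4732])) -0.10914893153540832
cabinet [303.5, 185.8] 0.87
drawer [325.1, 191.5] 0.88
drawer_handle [325.7, 194.2] 0.97
timer [303.7, 278.2] 0.74
brown_bottle [264.2, 265.8] 0.69
white_bottle [249.9, 256.3] 0.9
top (array([0.6025, 0.1556, 0.9404]), array([ 0.0219,  0.0394, -0.999 ])) -0.02712139190070426
cabinet [387.9, 148.9] 0.66
drawer [382.2, 189.6] 0.95
drawer_handle [371.2, 192.3] 0.75
drawer_handle [220.8, 215.4] 0.37
timer [221.4, 251.0] 0.89
timer [381.8, 189.3] 0.46
brown_bottle [221.2, 215.1] 0.46
white_bottle [236.8, 186.0] 0.51
{'time': 0.7, 'joint_positions': array([ 1.2314,  0.3322, -0.0647,  1.4601,  0.0216,  1.3499, -0.0885]), 'joint_vel': array([-0.0015,  0.0003,  0.0003,  0.0029, -0.0023,  0.0019, -0.0019]), 'joint_torque': array([ -0.0012, -62.2904,   0.0241, -39.0068,  -0.0611,   0.0316,
        -0.    ]), 'ee_pos': array([ 0.1947, -0.5939,  0.2226]), 'eef_rot': array([0.9875, 0.1577, 0.    , 0.0001]), 'ft_force': array([-0.6596,  0.9223, -0.2068]), 'torque': array([-0.0473, -0.0077,  0.011 ]), 'width': 0.08686640433306805}
```

View pics/top0.png

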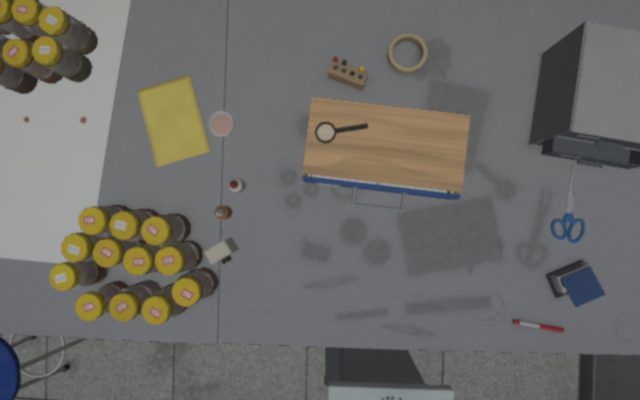

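View pics/side0.png

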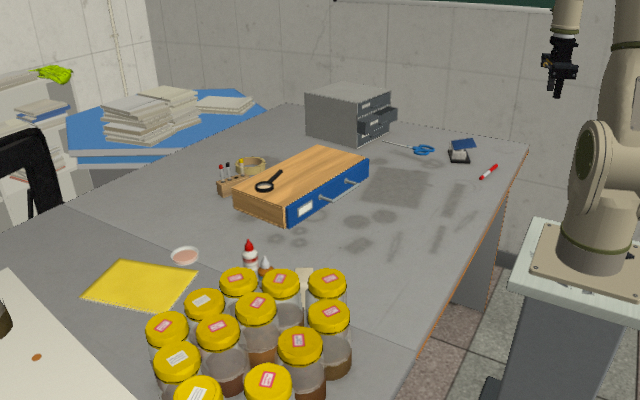

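Run:
```python
from h import *
np.set_printoptions(precision=4,suppress=True)
p=snap('top','top1.png'); im=cv2.imread('pics/top1.png')
cv2.imwrite('pics/top1z.png',cv2.resize(im[90:220,290:480],None,fx=4,fy=4,interpolation=cv2.INTER_CUBIC))
q=snap('side','side1.png'); im=cv2.imread('pics/side1.png')
cv2.imwrite('pics/side1z.png',cv2.resize(im[140:230,220:380],None,fx=5,fy=5,interpolation=cv2.INTER_CUBIC))
```

```text
(no output)
```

View pics/top1z.png

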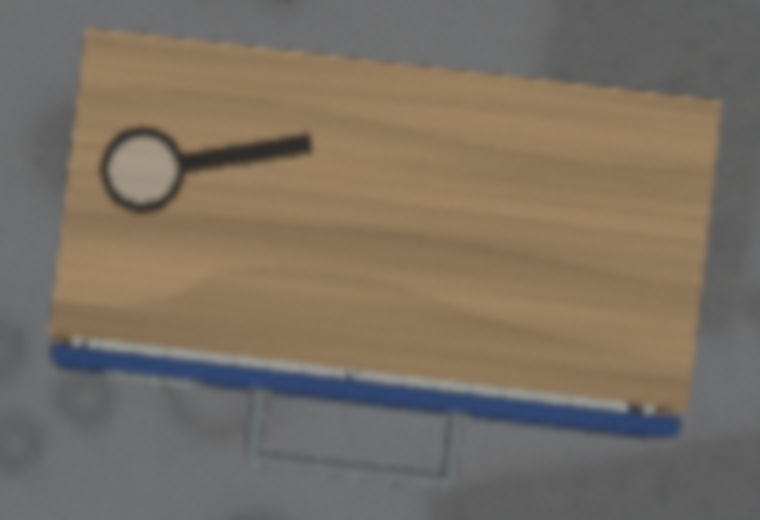

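View pics/side1z.png

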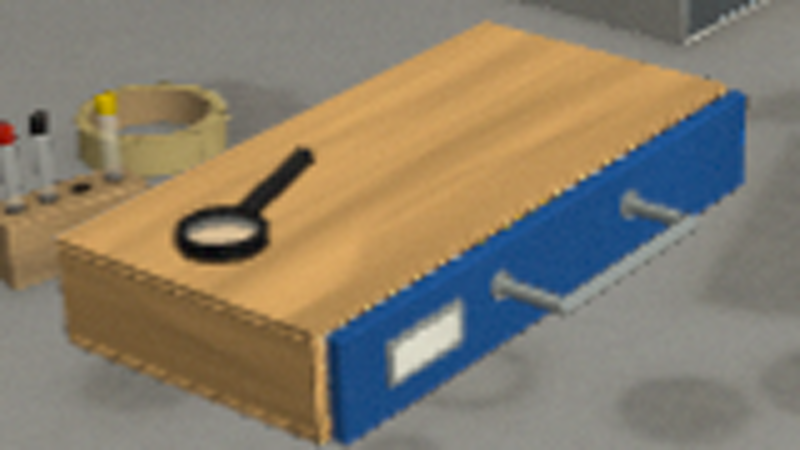

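```bash
cat >> h.py <<'E'
def unz(u,v,x0,y0,f): return [(u+.5)/f-.5+x0,(v+.5)/f-.5+y0]
E
python3 - <<'E'
from h import *
np.set_printoptions(precision=4,suppress=True)
p=camera('top');q=camera('side')
Z=lambda u,v:unz(u,v,290,90,4)
BL,BR,FL,FR=[at_z(p,Z(*c),.07)[:2] for c in ((86,28),(722,100),(50,338),(688,411))]
print(BL,BR,FL,FR,np.linalg.norm(BL-BR),np.linalg.norm(FL-BL))
for c in ((50,360),(680,435)): print('blue',at_z(p,Z(*c),.069)[:2])
for c in ((256,460),(447,478)): print('bar',at_z(p,Z(*c),.045)[:2])
S=lambda u,v:unz(u,v,220,140,5)
for n,c,z in (('BR',(488,22),.07),('FRish',(745,92),.069),('BL',(60,240),.07),('FLblue',(335,335),.069),('barL',(567,308),.045),('barR',(692,222),.045)): print('side',n,at_z(q,S(*c),z)[:2])
for n,c in (('timer',(221,251)),('br',(221,213)),('wh',(236,186))): print(n,at_z(p,c,.07))
E
```

```text
[0.8679 0.2173] [ 0.8321 -0.1601] [0.682  0.2339] [ 0.6476 -0.1428] 0.3791400782854175 0.18664885730400013
blue [0.669  0.2337]
blue [ 0.6334 -0.1387]
bar [0.6129 0.1089]
bar [ 0.6048 -0.0068]
side BR [ 0.8265 -0.1598]
side FRish [ 0.6317 -0.1391]
side BL [0.8601 0.2184]
side FLblue [0.6726 0.2296]
side barL [0.6102 0.1113]
side barR [ 0.6002 -0.0102]
timer [0.4942 0.4232 0.07  ]
br [0.5848 0.4258 0.07  ]
wh [0.6502 0.3915 0.07  ]
```

```bash
cat >> h.py <<'E'
from scipy.spatial.transform import Rotation as Ro
PSI=-0.0945; O=np.array([0.763,0.0364])
EX=np.array([np.cos(PSI),np.sin(PSI)]);EY=np.array([-np.sin(PSI),np.cos(PSI)])
def loc(x,y): return O+x*EX+y*EY
def toloc(P): d=np.asarray(P)[:2]-O; return np.array([d@EX,d@EY])
def go(pos,yaw,cur=None):
    # yaw: world yaw of tool x axis
    s=read_state(); R=Ro.from_quat(s['eef_rot']); 
    Rt=Ro.from_matrix(np.array([[np.cos(yaw),np.sin(yaw),0],[np.sin(yaw),-np.cos(yaw),0],[0,0,-1]]))
    d=R.inv().apply(np.array(pos)-s['ee_pos'])*100
    print('shift cm',np.round(d,2),'turn',np.round((R.inv()*Rt).as_rotvec(),3),'loc now',np.round(toloc(s['ee_pos']),4),round(s['ee_pos'][2],4))
E
python3 - <<'E'
from h import *
go([*loc(-.132,0),.15],PSI)
go([*loc(-.132,0),.030],PSI)
E
```

```text
shift cm [ 61.53 -47.47   7.25] turn [ 0.    -0.     0.411] loc now [-0.5062 -0.6811] 0.2226
shift cm [ 61.53 -47.47  19.25] turn [ 0.    -0.     0.411] loc now [-0.5062 -0.6811] 0.2226
```

>>> play_rows(
  moves=[
    [[4,-3,0],[0,0,0],0],
    [[10,-8,0],[0,0,0.1],0],
    [[16,-12,1],[0,0,0.2],0],
    [[22,-16,2],[0,0,0.3],0],
    [[26,-20,3],[0,0,0.4],0],
    [[30,-23,3],[0,0,0.411],0],
    [[34,-27,4],[0,0,0.411],0],
    [[38,-30,4],[0,0,0.411],0],
  ],
  grip_force=20,
)

```text
time: 1.9
ee_pos: [0.4627, -0.1887, 0.1824]
eef_rot: [0.999, -0.047, -0.0, 0.0]
ft_force: [0.9, -1.2, 0.1]
width: 0.0147
```

Run:
```python
from h import *
go([*loc(-.132,0),.12],PSI)
```

```text
shift cm [ 14.57 -25.24   6.22] turn [ 0.  0. -0.] loc now [-0.2777 -0.2524] 0.1824
```

>>> play_rows(
  moves=[
    [[2,-4,0],[0,0,0],0],
    [[5,-9,1],[0,0,0],0],
    [[9,-15,3],[0,0,0],0],
    [[12,-20,5],[0,0,0],0],
    [[14,-24,6],[0,0,0],0],
    [[14.5,-25.2,6.2],[0,0,0],0],
    [[14.5,-25.2,6.2],[0,0,0],0],
  ],
)

```text
time: 2.78
ee_pos: [0.6303, 0.0473, 0.1203]
eef_rot: [0.999, -0.046, -0.0, -0.0]
ft_force: [-0.2, -0.0, 0.8]
width: 0.0001
```

Run:
```python
from h import *
go([*loc(-.132,0),.03],PSI)
q=snap('side','side2.png'); im=cv2.imread('pics/side2.png')
cv2.imwrite('pics/side2z.png',cv2.resize(im[100:230,220:400],None,fx=4,fy=4,interpolation=cv2.INTER_CUBIC))
```

```text
shift cm [ 0.11 -0.17  9.03] turn [-0.     0.001  0.002] loc now [-0.1331 -0.0017] 0.1203
```

View pics/side2z.png

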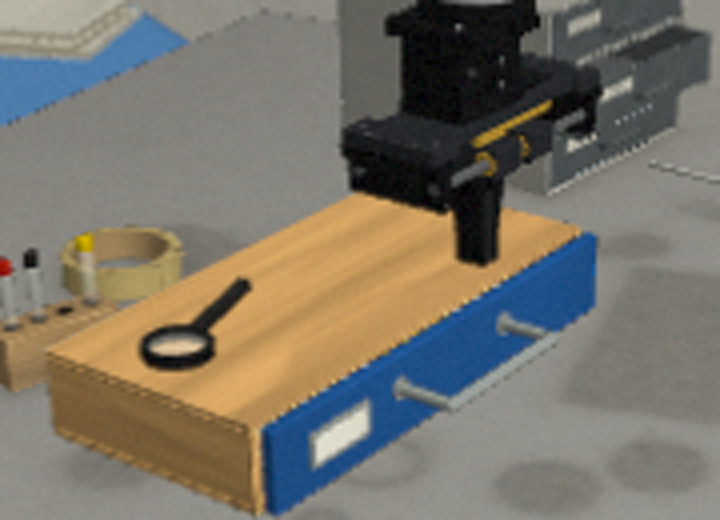

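>>> play_rows(
  moves=[
    [[0,0,3],[0,0,0],0],
    [[0,0,5],[0,0,0],0],
    [[0,0,7],[0,0,0],0],
    [[0,0,8.6],[0,0,0],0],
    [[0,0,8.6],[0,0,0],0],
  ],
)

```text
time: 3.45
ee_pos: [0.6296, 0.0465, 0.0332]
eef_rot: [0.999, -0.047, -0.001, 0.0]
ft_force: [0.1, -0.7, -0.6]
width: 0.0004
```

Clear. Pull along tool −x, 17 cm plus slack.

>>> play_rows(
  moves=[
    [[-1,0,0],[0,0,0],0],
    [[-2.5,0,0],[0,0,0],0],
    [[-5,0,0],[0,0,0],0],
    [[-8,0,0],[0,0,0],0],
    [[-11,0,0],[0,0,0],0],
    [[-14,0,0],[0,0,0],0],
    [[-16,0,0],[0,0,0],0],
    [[-17,0,0],[0,0,0],0],
  ],
)

```text
time: 4.45
ee_pos: [0.4612, 0.063, 0.0356]
eef_rot: [0.999, -0.047, 0.001, 0.0]
ft_force: [4.1, 1.1, -1.2]
width: 0.0004
```

>>> play_rows(
  moves=[
    [[-0.5,0,0],[0,0,0],0],
    [[-1,0,0],[0,0,0],0],
  ],
)

```text
time: 4.7
ee_pos: [0.4571, 0.0636, 0.0362]
eef_rot: [0.999, -0.047, 0.006, -0.001]
ft_force: [36.2, -2.8, -25.9]
width: 0.0005
```

>>> play_rows(
  moves=[
    [[1.5,0,0],[0,0,0],0],
    [[1.5,0,-3],[0,0,0],0],
    [[1,0,-8],[0,0,0],0],
    [[-2,0,-14],[0,0,0],3],
    [[-2,5,-18],[0,0,0],8],
    [[-2,11,-18],[0,0,0],8],
    [[-2,17,-18],[0,0,0],8],
    [[-2,22,-18],[0,0,0],8],
  ],
)

```text
time: 5.7
ee_pos: [0.4099, -0.1559, 0.2148]
eef_rot: [0.999, -0.048, -0.0, 0.0]
ft_force: [1.0, 0.9, 0.5]
width: 0.0427
```

Run:
```python
from h import *
np.set_printoptions(precision=4,suppress=True)
p=snap('top','top3.png'); im=cv2.imread('pics/top3.png')
cv2.imwrite('pics/top3z.png',cv2.resize(im[90:280,285:485],None,fx=4,fy=3,interpolation=cv2.INTER_CUBIC))
q=snap('side','side3.png'); im=cv2.imread('pics/side3.png')
cv2.imwrite('pics/side3z.png',cv2.resize(im[130:280,220:420],None,fx=4,fy=4,interpolation=cv2.INTER_CUBIC))
for n in ('lid_1','lid_2'):
  for nm,c in (('top',p),('side',q)):
    for r in masks_of(c,n)[:3]:
        ys,xs=np.nonzero(r['region']); ct=[xs.mean(),ys.mean()]
        X=at_z(c,ct,.034); print(nm,n,r['at'],ct,len(xs),round(r['conf'],2),X,toloc(X))
```

```text
top lid_1 [387.6, 234.7] [np.float64(386.9172535211268), np.float64(234.9612676056338)] 568 0.88 [0.5407 0.0251 0.034 ] [-0.2203 -0.0322]
top lid_1 [395.3, 203.7] [np.float64(391.87295825771326), np.float64(204.86751361161524)] 551 0.73 [0.6147 0.0146 0.034 ] [-0.1456 -0.0357]
side lid_1 [370.1, 195.8] [np.float64(369.5), np.float64(198.85294117647058)] 204 0.74 [0.5423 0.0343 0.034 ] [-0.2195 -0.0229]
side lid_1 [348.4, 190.9] [np.float64(349.9491525423729), np.float64(192.80677966101695)] 295 0.55 [0.6043 0.0291 0.034 ] [-0.1573 -0.0223]
top lid_2 [387.6, 234.7] [np.float64(386.9172535211268), np.float64(234.9612676056338)] 568 0.88 [0.5407 0.0251 0.034 ] [-0.2203 -0.0322]
top lid_2 [395.3, 203.7] [np.float64(391.87295825771326), np.float64(204.86751361161524)] 551 0.73 [0.6147 0.0146 0.034 ] [-0.1456 -0.0357]
side lid_2 [370.1, 195.8] [np.float64(369.5), np.float64(198.85294117647058)] 204 0.74 [0.5423 0.0343 0.034 ] [-0.2195 -0.0229]
side lid_2 [348.4, 190.9] [np.float64(349.9491525423729), np.float64(192.80677966101695)] 295 0.55 [0.6043 0.0291 0.034 ] [-0.1573 -0.0223]
```

View pics/top3z.png

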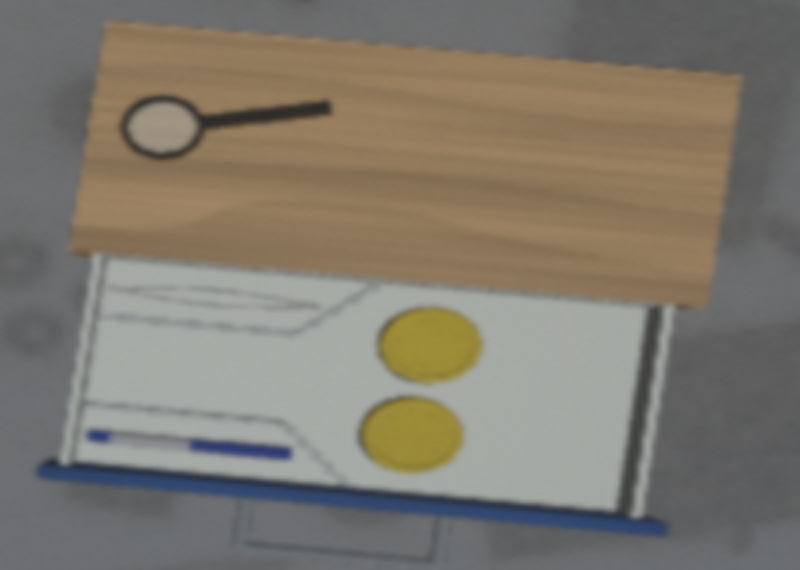

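View pics/side3z.png

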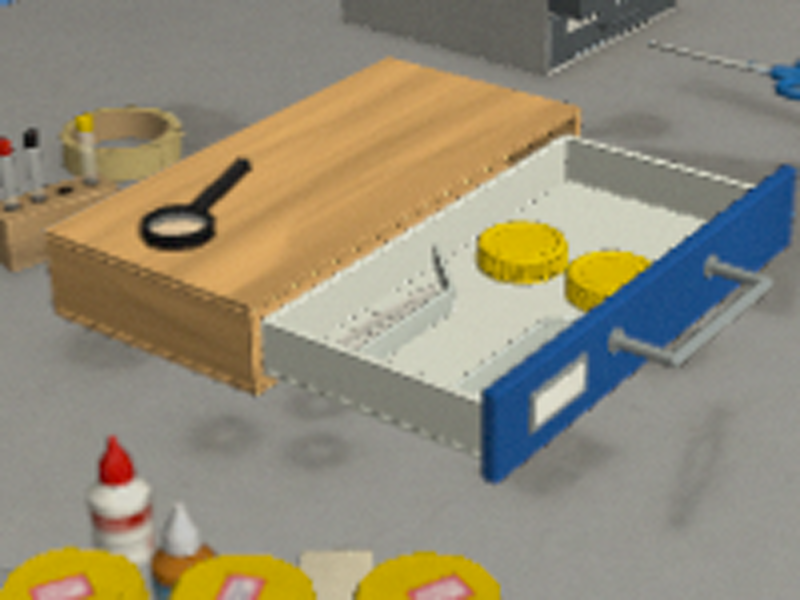

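Run:
```python
from h import *
np.set_printoptions(precision=4,suppress=True)
p=camera('top')
Z=lambda u,v:[285+(u+.5)/4-.5,90+(v+.5)/3-.5]
for n,c,z in (('lidF',(411,434),.034),('lidR',(430,345),.034),('rail up L',(105,316),.034),('rail up R',(295,333),.034),('rail lo L',(87,403),.034),('rail lo R',(284,422),.034),('flare up',(378,287),.034),('flare lo',(345,485),.034),
 ('inner left top rear',(106,257),.052),('inner left top front',(78,462),.052),('inner right top rear',(664,308),.052),('inner right top fr',(632,515),.052),('right floor rear',(647,305),.016),('right floor fr',(618,508),.016),('blue outer L',(40,477),.069),('blue outer R',(664,532),.069),('wood FL',(70,248),.07),('wood FR',(706,306),.07),('wood BL',(106,22),.07),('wood BR',(742,75),.07)):
    X=at_z(p,Z(*c),z); print(n,X[:2],toloc(X)*1000)
q=camera('side')
S=lambda u,v:unz(u,v,220,130,4)
for n,c,z in (('lidR top c',(522,244),.034),('inner left rear top',(268,325),.052),('inner right rear top',(568,140),.052),('woodFL',(258,308),.07),('woodBL',(47,237),.07),('woodBR',(390,58),.07),('blueFL',(485,392),.069),('blueR',(795,172),.069)):
    X=at_z(q,S(*c),z); print(n,X[:2],toloc(X)*1000)
```

```text
lidF [0.5422 0.024 ] [-218.6085  -33.1327]
lidR [0.6152 0.014 ] [-145.0163  -36.2265]
rail up L [0.6342 0.2142] [-145.0328  164.8124]
rail up R [0.623  0.0969] [-145.0644   47.0154]
rail lo L [0.5624 0.2234] [-217.3603  167.281 ]
rail lo R [0.55   0.1019] [-218.2241   45.1521]
flare up [0.6619 0.0469] [-101.5966    0.8743]
flare lo [0.4996 0.0634] [-264.8061    2.0359]
inner left top rear [0.6812 0.2136] [-98.1638 168.7048]
inner left top front [0.5156 0.2263] [-264.2114  165.7339]
inner right top rear [ 0.648  -0.1226] [ -99.4892 -169.1916]
inner right top fr [ 0.4823 -0.1068] [-265.9834 -169.0142]
right floor rear [ 0.6521 -0.1233] [ -95.3591 -169.45  ]
right floor fr [ 0.483  -0.1086] [-265.1127 -170.7566]
blue outer L [0.5048 0.2472] [-276.9354  185.5217]
blue outer R [ 0.4718 -0.1207] [-275.1093 -183.9282]
wood FL [0.6863 0.234 ] [-95.0431 189.5017]
wood FR [ 0.6492 -0.1416] [ -96.4651 -187.9466]
wood BL [0.867  0.2173] [ 86.4722 189.8965]
wood BR [ 0.832  -0.1601] [  87.2104 -189.1453]
lidR top c [0.6101 0.0173] [-150.3845  -33.453 ]
inner left rear top [0.6784 0.2228] [-101.823  177.632]
inner right rear top [ 0.6448 -0.1195] [-102.9643 -166.378 ]
woodFL [0.6767 0.2341] [-104.5545  188.7217]
woodBL [0.8555 0.2245] [ 74.3715 195.9882]
woodBR [ 0.8261 -0.1588] [  81.2807 -188.3556]
blueFL [0.5095 0.2489] [-272.4455  187.6676]
blueR [ 0.4641 -0.1141] [-283.3992 -178.0306]
```

Run:
```python
from h import *
go([*loc(-.218,-.033),.10],PSI)
go([*loc(-.218,-.033),.021],PSI)
```

```text
shift cm [ 11.52 -18.77  11.46] turn [-0.     0.     0.003] loc now [-0.3327 -0.221 ] 0.2146
shift cm [ 11.52 -18.77  19.36] turn [-0.     0.     0.003] loc now [-0.3327 -0.221 ] 0.2146
```

>>> play_rows(
  moves=[
    [[3,-5,2],[0,0,0],8.4],
    [[6,-10,4],[0,0,0],8.4],
    [[9,-15,7],[0,0,0],8.4],
    [[11,-18,10],[0,0,0],8.4],
    [[11.5,-18.8,13],[0,0,0],8.4],
    [[11.5,-18.8,13],[0,0,0],8.4],
  ],
)

```text
time: 6.85
ee_pos: [0.5412, 0.0246, 0.0826]
eef_rot: [0.999, -0.046, -0.002, -0.0]
ft_force: [0.1, 0.1, 1.2]
width: 0.0839
```

Run:
```python
from h import *
go([*loc(-.218,-.033),.021],PSI)
p=snap('side','side4.png'); im=cv2.imread('pics/side4.png')
cv2.imwrite('pics/side4z.png',cv2.resize(im[130:280,260:420],None,fx=4,fy=4,interpolation=cv2.INTER_CUBIC))
```

```text
shift cm [0.19 0.04 6.16] turn [-0.     0.004  0.003] loc now [-0.2197 -0.0327] 0.0826
```

View pics/side4z.png

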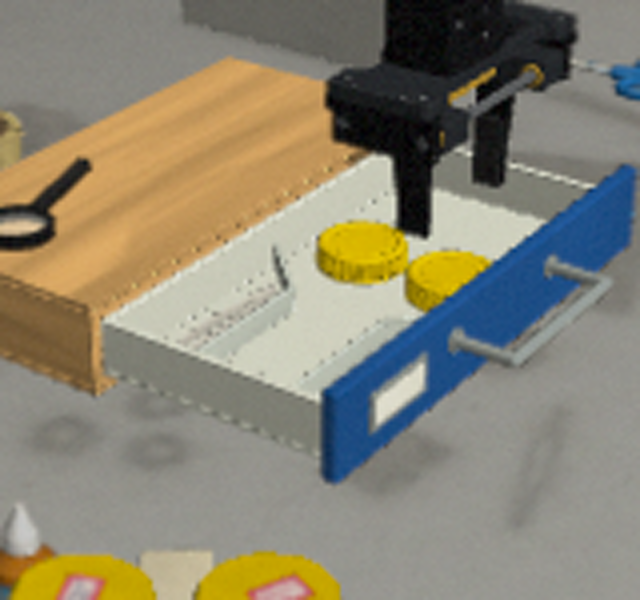

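>>> play_rows(
  moves=[
    [[0.1,0,2],[0,0,0],8.4],
    [[0.1,0,4],[0,0,0],8.4],
    [[0.1,0,5.3],[0,0,0],8.4],
    [[0.1,0,6.0],[0,0,0],8.4],
    [[0.1,0,6.1],[0,0,0],8.4],
  ],
  grip_force=3,
)

```text
time: 7.52
ee_pos: [0.5436, 0.0228, 0.0232]
eef_rot: [0.999, -0.047, -0.0, -0.0]
ft_force: [-0.5, -0.1, 0.4]
width: 0.0839
```

>>> play_rows(
  moves=[
    [[0,0,0],[0,0,0],6.0],
    [[0,0,0],[0,0,0],6.0],
    [[0,0,0],[0,0,0],6.0],
    [[0,0,0],[0,0,0],6.0],
  ],
)

```text
time: 8.02
ee_pos: [0.5439, 0.0228, 0.0238]
eef_rot: [0.999, -0.047, 0.0, 0.0]
ft_force: [-0.6, -1.0, 1.5]
width: 0.0613
```

Run:
```python
from h import *
go([*loc(-.218,-.033),.021],PSI)
```

```text
shift cm [-0.12 -0.12  0.28] turn [ 0. -0.  0.] loc now [-0.2168 -0.0342] 0.0238
```

>>> play_rows(
  moves=[
    [[0,0,0.1],[0,0,0],5.5],
    [[0,0,0.1],[0,0,0],5.5],
  ],
)

```text
time: 8.28
ee_pos: [0.5442, 0.0228, 0.0229]
eef_rot: [0.999, -0.047, 0.0, 0.0]
ft_force: [-0.2, -0.4, 3.7]
width: 0.0612
```

Run:
```python
from h import *
p=snap('side','side5.png'); im=cv2.imread('pics/side5.png')
cv2.imwrite('pics/side5z.png',cv2.resize(im[130:280,260:420],None,fx=4,fy=4,interpolation=cv2.INTER_CUBIC))
```

```text
(no output)
```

View pics/side5z.png

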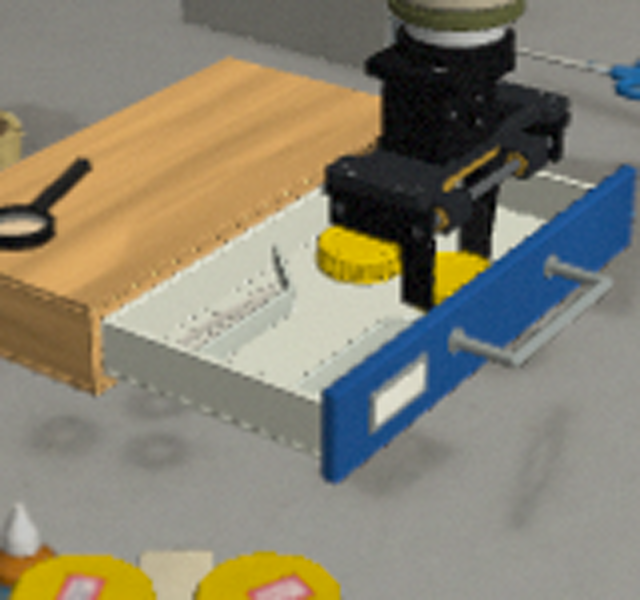

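>>> play_rows(
  moves=[
    [[0,-1,-0.1],[0,0,0],5.5],
    [[0,-2.2,-0.1],[0,0,0],5.5],
    [[0.2,-3.0,-0.1],[0,0,0],5.5],
    [[1.1,-3.9,-0.1],[0,0,0],5.5],
    [[2.1,-4.9,-0.1],[0,0,0],5.5],
    [[3.0,-6.0,-0.1],[0,0,0],5.5],
    [[3.4,-6.8,-0.1],[0,0,0],5.5],
    [[3.4,-6.8,-0.1],[0,0,0],5.5],
  ],
)

```text
time: 9.32
ee_pos: [0.5841, 0.0884, 0.0234]
eef_rot: [0.999, -0.046, -0.0, -0.0]
ft_force: [0.7, -0.5, -0.4]
width: 0.0618
```

Run:
```python
from h import *
go([*loc(-.183,.095),.0235],PSI)
p=snap('side','side6.png'); im=cv2.imread('pics/side6.png')
cv2.imwrite('pics/side6z.png',cv2.resize(im[130:280,260:420],None,fx=4,fy=4,interpolation=cv2.INTER_CUBIC))
p=snap('top','top6.png'); im=cv2.imread('pics/top6.png')
cv2.imwrite('pics/top6z.png',cv2.resize(im[140:280,285:485],None,fx=4,fy=4,interpolation=cv2.INTER_CUBIC))
```

```text
shift cm [ 0.01 -6.01 -0.01] turn [-0.     0.     0.001] loc now [-0.183   0.0349] 0.0234
```

View pics/side6z.png

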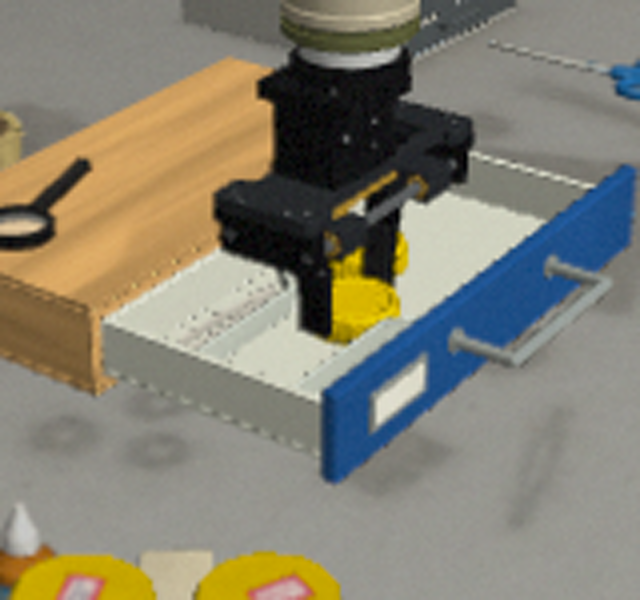

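View pics/top6z.png

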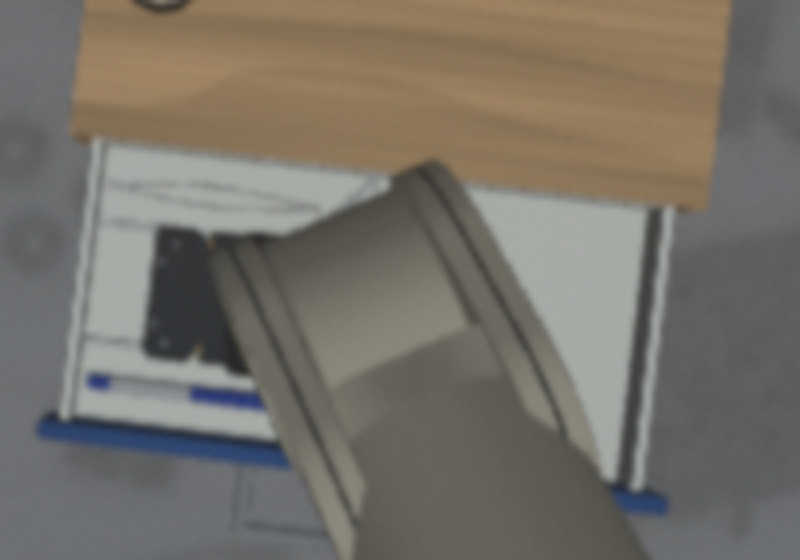

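>>> play_rows(
  moves=[
    [[0,-0.8,0],[0,0,0],5.5],
    [[0,-1.7,0],[0,0,0],5.5],
    [[0,-2.7,0],[0,0,0],5.5],
    [[0,-3.8,0],[0,0,0],5.5],
    [[0,-4.9,0],[0,0,0],5.5],
    [[0,-6.0,0],[0,0,0],5.5],
    [[0,-6.0,0],[0,0,0],5.5],
  ],
)

```text
time: 10.3
ee_pos: [0.5898, 0.1492, 0.0238]
eef_rot: [0.999, -0.046, 0.0, -0.001]
ft_force: [3.2, 1.4, 0.1]
width: 0.0617
```

Run:
```python
from h import *
go([*loc(-.183,.095),.0235],PSI)
p=snap('side','side7.png'); im=cv2.imread('pics/side7.png')
cv2.imwrite('pics/side7z.png',cv2.resize(im[130:280,240:400],None,fx=4,fy=4,interpolation=cv2.INTER_CUBIC))
```

```text
shift cm [0.   0.1  0.03] turn [-0.002 -0.001  0.002] loc now [-0.183  0.096] 0.0238
```

View pics/side7z.png

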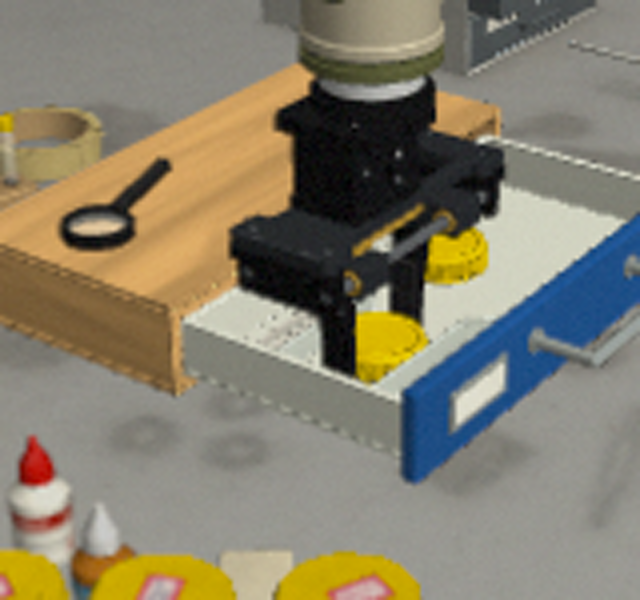

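>>> play_rows(
  moves=[
    [[0,0,0],[0,0,0],8.4],
    [[0,0,0],[0,0,0],8.4],
    [[0,0,0],[0,0,0],8.4],
    [[0,0,-3],[0,0,0],8.4],
    [[0,0,-7],[0,0,0],8.4],
    [[0,6,-12],[0,0,0],4],
    [[0,12,-15],[0,0,0],0],
    [[0,18,-15],[0,0,0],0],
  ],
)

```text
time: 11.35
ee_pos: [0.5748, -0.0179, 0.1741]
eef_rot: [0.999, -0.046, 0.002, -0.0]
ft_force: [0.5, -0.7, -1.0]
width: 0.0619
```

Run:
```python
from h import *
p=snap('side','side8.png'); im=cv2.imread('pics/side8.png')
cv2.imwrite('pics/side8z.png',cv2.resize(im[130:280,240:400],None,fx=4,fy=4,interpolation=cv2.INTER_CUBIC))
p=snap('top','top8.png'); im=cv2.imread('pics/top8.png')
cv2.imwrite('pics/top8z.png',cv2.resize(im[140:280,285:485],None,fx=4,fy=4,interpolation=cv2.INTER_CUBIC))
```

```text
(no output)
```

View pics/side8z.png

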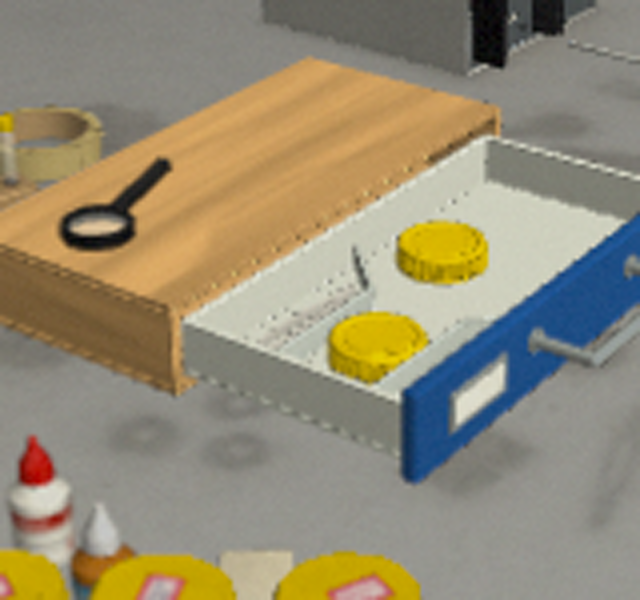

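View pics/top8z.png

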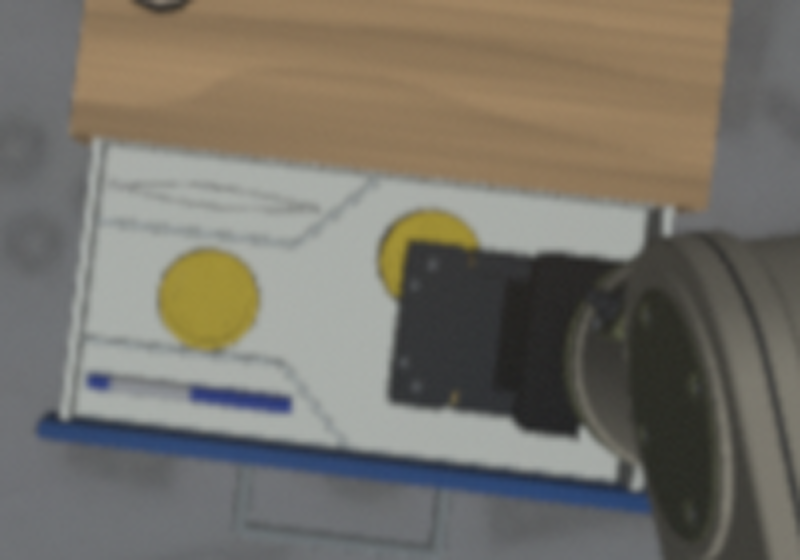

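Run:
```python
from h import *
p=camera('top')
print(toloc(at_z(p,unz(208,299,285,140,4),.034)))
go([*loc(-.184,.035),.08],PSI)
go([*loc(-.184,.035),.0235],PSI)
```

```text
[-0.18489806  0.09609435]
shift cm [ -0.21 -11.07   9.18] turn [ 0.002 -0.001 -0.007] loc now [-0.1827 -0.0755] 0.172
shift cm [ -0.21 -11.08  14.83] turn [ 0.002 -0.001 -0.007] loc now [-0.1827 -0.0755] 0.172
```

>>> play_rows(
  moves=[
    [[0,-4,3],[0,0,0],0],
    [[-0.1,-8,6],[0,0,0],0],
    [[-0.2,-10.5,9],[0,0,0],0],
    [[-0.2,-11,12],[0,0,0],0],
    [[-0.2,-11,14],[0,0,0],0],
    [[-0.2,-11,14.8],[0,0,0],0],
    [[-0.2,-11,14.8],[0,0,0],0],
  ],
)

```text
time: 12.38
ee_pos: [0.5826, 0.0925, 0.0237]
eef_rot: [0.999, -0.047, -0.0, 0.0]
ft_force: [0.1, -0.8, 0.1]
width: 0.0007
```

>>> play_rows(
  moves=[
    [[0,-1,0],[0,0,0],0],
    [[0,-2,0],[0,0,0],0],
    [[0,-3,0],[0,0,0],0],
    [[0,-4,0],[0,0,0],0],
    [[0,-4.7,0],[0,0,0],0],
    [[0,-5.2,0],[0,0,0],0],
    [[0,-5.4,0],[0,0,0],0],
  ],
)

```text
time: 13.25
ee_pos: [0.5876, 0.1469, 0.0236]
eef_rot: [0.999, -0.047, -0.0, 0.0]
ft_force: [-0.4, 0.1, 0.9]
width: 0.0005
```

Run:
```python
from h import *
go([*loc(-.184,.091),.0235],PSI)
p=snap('side','side9.png'); im=cv2.imread('pics/side9.png')
cv2.imwrite('pics/side9z.png',cv2.resize(im[130:280,240:400],None,fx=4,fy=4,interpolation=cv2.INTER_CUBIC))
```

```text
shift cm [0.1  0.24 0.01] turn [0. 0. 0.] loc now [-0.185   0.0934] 0.0236
```

View pics/side9z.png

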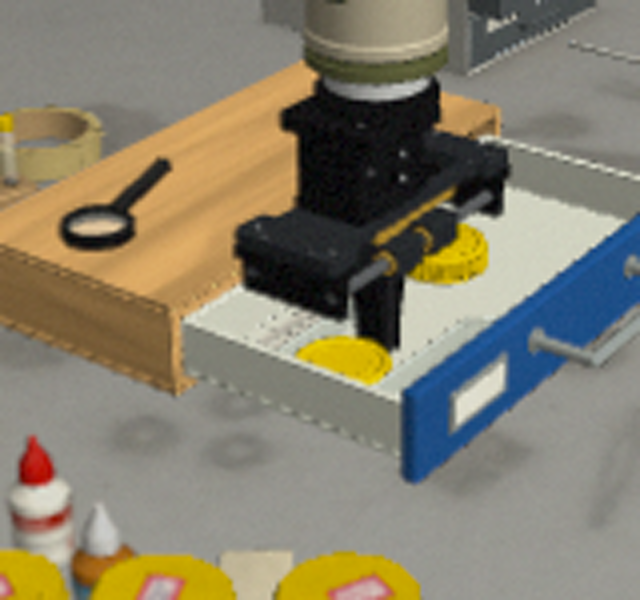

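>>> play_rows(
  moves=[
    [[0,-0.2,0],[0,0,0],0],
    [[0,-0.4,0],[0,0,0],0],
    [[0,-0.4,0],[0,0,0],0],
  ],
)

```text
time: 13.68
ee_pos: [0.588, 0.1507, 0.0236]
eef_rot: [0.999, -0.047, 0.0, -0.0]
ft_force: [-0.2, -0.4, 0.3]
width: 0.0007
```

>>> play_rows(
  moves=[
    [[0,-0.2,0],[0,0,0],0],
    [[0,-0.4,0],[0,0,0],0],
    [[0,-0.4,0],[0,0,0],0],
  ],
)

```text
time: 14.05
ee_pos: [0.5884, 0.1526, 0.0235]
eef_rot: [0.999, -0.048, -0.0, 0.001]
ft_force: [-1.1, -5.3, 2.0]
width: 0.0004
```

Run:
```python
from h import *
print(toloc(read_state()['ee_pos']))
p=snap('side','side10.png'); im=cv2.imread('pics/side10.png')
cv2.imwrite('pics/side10z.png',cv2.resize(im[190:250,270:370],None,fx=8,fy=8,interpolation=cv2.INTER_CUBIC))
```

```text
[-0.1848082   0.09921824]
```

View pics/side10z.png

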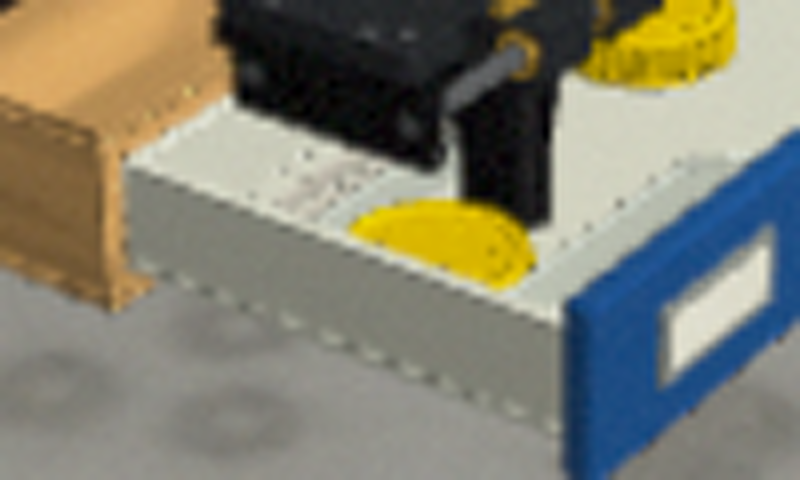

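>>> play_rows(
  moves=[
    [[0,1,0],[0,0,0],0],
    [[0,2,-2],[0,0,0],2],
    [[0,3,-6],[0,0,0],8.4],
    [[1,6,-10],[0,0,0],8.4],
    [[2,10,-10],[0,0,0],8.4],
    [[3.7,13,-10],[0,0,0],8.4],
    [[3.7,13.5,-10],[0,0,0],8.4],
    [[3.7,13.5,-10],[0,0,0],8.4],
  ],
)

```text
time: 15.1
ee_pos: [0.6124, 0.0169, 0.1245]
eef_rot: [0.999, -0.047, 0.0, -0.0]
ft_force: [0.1, 0.5, -0.5]
width: 0.0627
```

Run:
```python
from h import *
go([*loc(-.147,-.036),.0235],PSI)
p=snap('top','top11.png'); im=cv2.imread('pics/top11.png')
cv2.imwrite('pics/top11z.png',cv2.resize(im[140:280,285:485],None,fx=4,fy=4,interpolation=cv2.INTER_CUBIC))
p=snap('side','side11.png'); im=cv2.imread('pics/side11.png')
cv2.imwrite('pics/side11z.png',cv2.resize(im[130:280,240:400],None,fx=4,fy=4,interpolation=cv2.INTER_CUBIC))
```

```text
shift cm [ 0.1   0.24 10.1 ] turn [-0.001 -0.001  0.   ] loc now [-0.148  -0.0337] 0.1245
```

View pics/side11z.png

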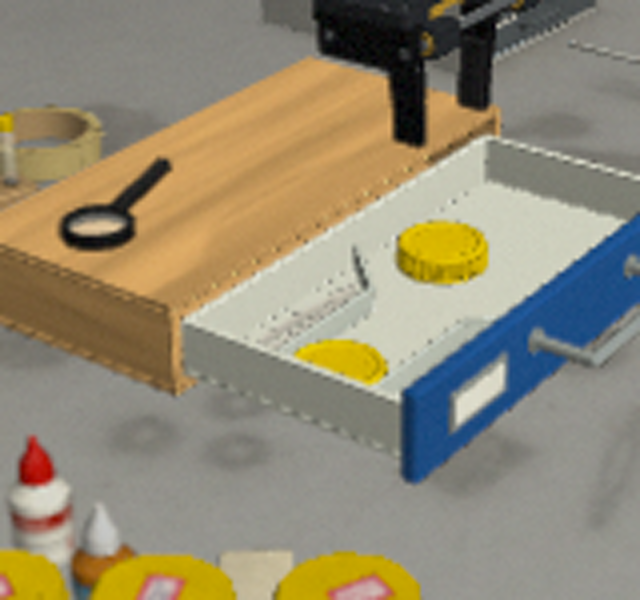

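View pics/top11z.png

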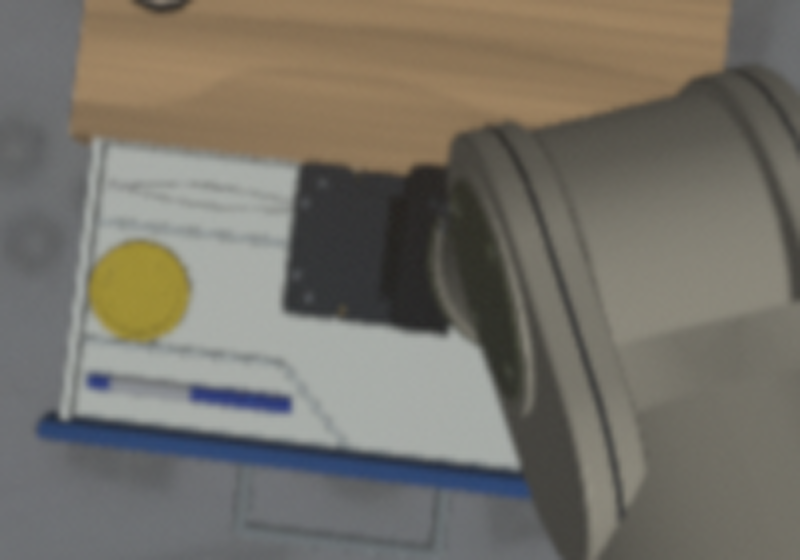

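>>> play_rows(
  moves=[
    [[0.1,0.2,1],[0,0,0],8.4],
    [[0.1,0.2,3],[0,0,0],8.4],
    [[0.1,0.2,5],[0,0,0],8.4],
    [[0.1,0.2,7],[0,0,0],8.4],
    [[0.1,0.2,9],[0,0,0],8.4],
    [[0.1,0.2,10.1],[0,0,0],8.4],
    [[0.1,0.2,10.1],[0,0,0],8.4],
  ],
)

```text
time: 16.08
ee_pos: [0.6128, 0.0146, 0.0217]
eef_rot: [0.999, -0.047, -0.001, 0.0]
ft_force: [-0.1, 0.3, 0.5]
width: 0.084
```

>>> play_rows(
  moves=[
    [[0,0,0],[0,0,0],5.5],
    [[0,0,0],[0,0,0],5.5],
    [[0,0,0],[0,0,0],5.5],
    [[0,0,0],[0,0,0],5.5],
    [[0,0,0],[0,0,0],5.5],
  ],
  grip_force=3,
)

```text
time: 16.7
ee_pos: [0.6137, 0.0145, 0.0231]
eef_rot: [0.999, -0.047, 0.0, 0.0]
ft_force: [-0.4, 0.5, 3.8]
width: 0.0619
```

Run:
```python
from h import *
go([*loc(-.184,.032),.0235],PSI)
p=snap('side','side12.png'); im=cv2.imread('pics/side12.png')
cv2.imwrite('pics/side12z.png',cv2.resize(im[130:280,240:400],None,fx=4,fy=4,interpolation=cv2.INTER_CUBIC))
```

```text
shift cm [-3.74 -6.79 -0.04] turn [ 0.    -0.001  0.   ] loc now [-0.1466 -0.0359] 0.0231
```

View pics/side12z.png

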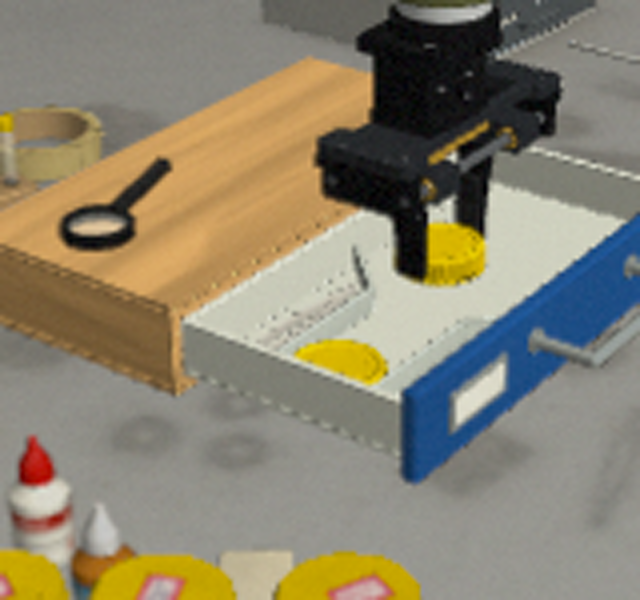

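>>> play_rows(
  moves=[
    [[-1,0,-0.1],[0,0,0],5.5],
    [[-2.3,-0.4,-0.1],[0,0,0],5.5],
    [[-3.5,-1.4,-0.1],[0,0,0],5.5],
    [[-3.7,-2.6,-0.1],[0,0,0],5.5],
    [[-3.7,-4.0,-0.1],[0,0,0],5.5],
    [[-3.7,-5.4,-0.1],[0,0,0],5.5],
    [[-3.7,-6.6,-0.1],[0,0,0],5.5],
    [[-3.7,-7.5,-0.1],[0,0,0],5.5],
  ],
)

```text
time: 17.75
ee_pos: [0.5837, 0.0938, 0.0236]
eef_rot: [0.999, -0.047, -0.0, -0.0]
ft_force: [0.0, 0.4, -0.3]
width: 0.0616
```

>>> play_rows(
  moves=[
    [[0,0,0],[0,0,0],5.5],
    [[0,0,0],[0,0,0],8.4],
    [[0,0,0],[0,0,0],8.4],
    [[0,0,0],[0,0,0],8.4],
    [[0,0,-3],[0,0,0],8.4],
    [[0,0,-7],[0,0,0],8.4],
    [[0,6,-12],[0,0,0],4],
    [[0,12,-13],[0,0,0],0],
  ],
)

```text
time: 18.75
ee_pos: [0.5743, -0.0149, 0.1531]
eef_rot: [0.999, -0.046, 0.002, -0.0]
ft_force: [1.5, -1.1, -0.7]
width: 0.0715
```

>>> play_rows(
  moves=[
    [[0,5,0],[0,0,0],0],
    [[0,6,0],[0,0,0],0],
    [[0,6,0],[0,0,0],0],
  ],
)

```text
time: 19.12
ee_pos: [0.5676, -0.075, 0.1503]
eef_rot: [0.999, -0.048, -0.0, -0.0]
ft_force: [0.0, 0.9, 0.2]
width: 0.0417
```

Run:
```python
from h import *
p=snap('side','side13.png'); im=cv2.imread('pics/side13.png')
cv2.imwrite('pics/side13z.png',cv2.resize(im[130:280,240:400],None,fx=4,fy=4,interpolation=cv2.INTER_CUBIC))
p=snap('top','top13.png'); im=cv2.imread('pics/top13.png')
cv2.imwrite('pics/top13z.png',cv2.resize(im[140:280,285:485],None,fx=4,fy=4,interpolation=cv2.INTER_CUBIC))
for r in masks_of(p,'lid_1')[:3]:
        ys,xs=np.nonzero(r['region']); ct=[xs.mean(),ys.mean()]
        X=at_z(p,ct,.034); print(len(xs),round(r['conf'],2),toloc(X))
go([*loc(-.184,-.03),.10],PSI)
```

```text
551 0.78 [-0.182766   0.0411836]
472 0.65 [-0.18511228  0.13921904]
shift cm [ 0.02 -9.7   5.04] turn [-0.001  0.     0.003] loc now [-0.184  -0.1271] 0.1503
```

View pics/top13z.png

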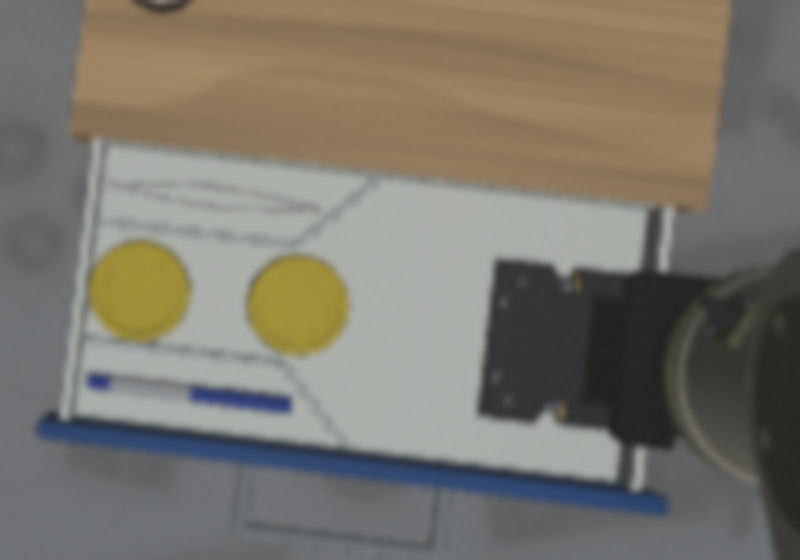

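View pics/side13z.png

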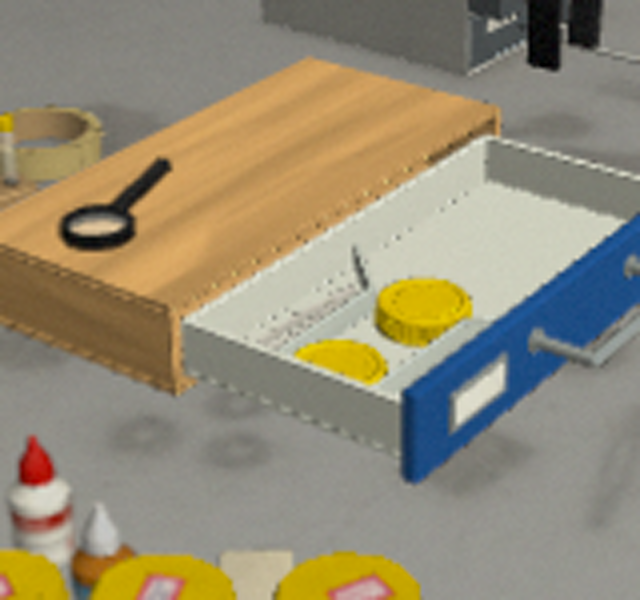

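>>> play_rows(
  moves=[
    [[0,-3,2],[0,0,0],0],
    [[0,-7,5],[0,0,0],0],
    [[0,-9.7,8],[0,0,0],0],
    [[0,-10.5,10.5],[0,0,0],0],
    [[0,-10.5,12],[0,0,0],0],
    [[0,-10.5,12.7],[0,0,0],0],
    [[0,-10.5,12.7],[0,0,0],0],
  ],
)

```text
time: 20.15
ee_pos: [0.5778, 0.0293, 0.0235]
eef_rot: [0.999, -0.047, 0.0, 0.0]
ft_force: [0.3, -0.4, -0.1]
width: 0.0002
```

>>> play_rows(
  moves=[
    [[0,-1,0],[0,0,0],0],
    [[0,-2,0],[0,0,0],0],
    [[0,-3,0],[0,0,0],0],
    [[0,-4,0],[0,0,0],0],
    [[0,-4.8,0],[0,0,0],0],
    [[0,-5.2,0],[0,0,0],0],
    [[0,-5.5,0],[0,0,0],0],
  ],
)

```text
time: 21.02
ee_pos: [0.5828, 0.0846, 0.0233]
eef_rot: [0.999, -0.047, -0.0, 0.0]
ft_force: [0.1, -0.5, -0.1]
width: 0.0006
```

Run:
```python
from h import *
go([*loc(-.184,.034),.0235],PSI)
```

```text
shift cm [-0.   -0.31 -0.02] turn [0. 0. 0.] loc now [-0.184   0.0309] 0.0233
```

>>> play_rows(
  moves=[
    [[0,-0.2,0],[0,0,0],0],
    [[0,-0.4,0],[0,0,0],0],
    [[0,-0.5,0],[0,0,0],0],
  ],
)

```text
time: 21.4
ee_pos: [0.5832, 0.0895, 0.0234]
eef_rot: [0.999, -0.047, 0.0, 0.0]
ft_force: [-0.3, -0.5, -0.1]
width: 0.0007
```

>>> play_rows(
  moves=[
    [[0,-0.2,0],[0,0,0],0],
    [[0,-0.3,0],[0,0,0],0],
    [[0,-0.3,0],[0,0,0],0],
  ],
)

```text
time: 21.78
ee_pos: [0.5835, 0.0904, 0.0233]
eef_rot: [0.999, -0.048, -0.0, 0.001]
ft_force: [-1.2, -5.5, 2.1]
width: 0.0001
```

Run:
```python
from h import *
p=snap('side','side14.png'); im=cv2.imread('pics/side14.png')
cv2.imwrite('pics/side14z.png',cv2.resize(im[180:250,270:370],None,fx=8,fy=8,interpolation=cv2.INTER_CUBIC))
```

```text
(no output)
```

View pics/side14z.png

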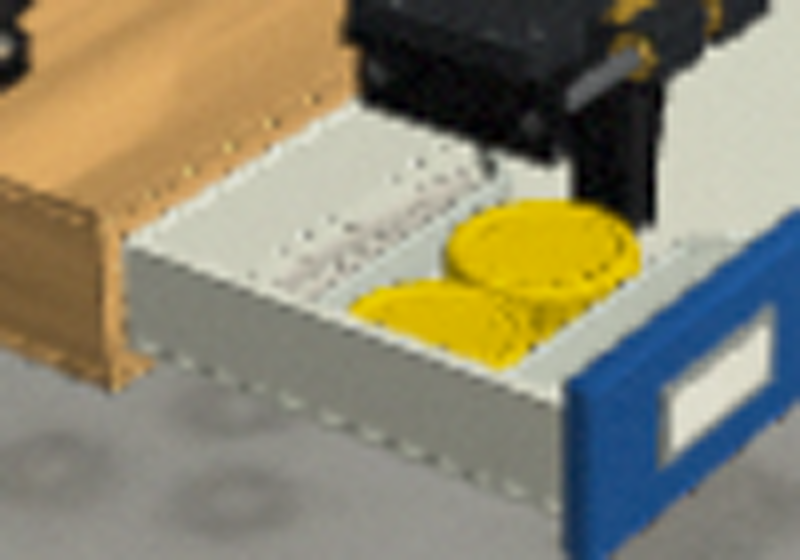

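>>> play_rows(
  moves=[
    [[0,0.5,0],[0,0,0],0],
    [[0,1.5,-1],[0,0,0],0],
    [[0,2.5,-5],[0,0,0],0],
    [[0,6,-10],[0,0,0],0],
    [[0,12,-12],[0,0,0],0],
    [[0,17,-12],[0,0,0],0],
    [[0,17,-12],[0,0,0],0],
  ],
)

```text
time: 22.7
ee_pos: [0.567, -0.0825, 0.1442]
eef_rot: [0.999, -0.051, 0.0, 0.001]
ft_force: [0.4, 0.5, -0.3]
width: 0.0005
```

Run:
```python
from h import *
p=snap('top','top15.png'); im=cv2.imread('pics/top15.png')
cv2.imwrite('pics/top15z.png',cv2.resize(im[140:280,285:485],None,fx=4,fy=4,interpolation=cv2.INTER_CUBIC))
for r in masks_of(p,'lid_1')[:3]:
        ys,xs=np.nonzero(r['region']); ct=[xs.mean(),ys.mean()]
        X=at_z(p,ct,.034); print(len(xs),round(r['conf'],2),toloc(X))
go([*loc(-.298,0),.12],PSI)
go([*loc(-.298,0),.033],PSI)
```

```text
543 0.93 [-0.18289462  0.07707894]
495 0.88 [-0.18497635  0.13848382]
shift cm [-11.41 -13.12   2.39] turn [-0.    -0.001 -0.001] loc now [-0.184  -0.1313] 0.1439
shift cm [-11.42 -13.12  11.09] turn [-0.    -0.001 -0.001] loc now [-0.184  -0.1313] 0.1439
```

View pics/top15z.png

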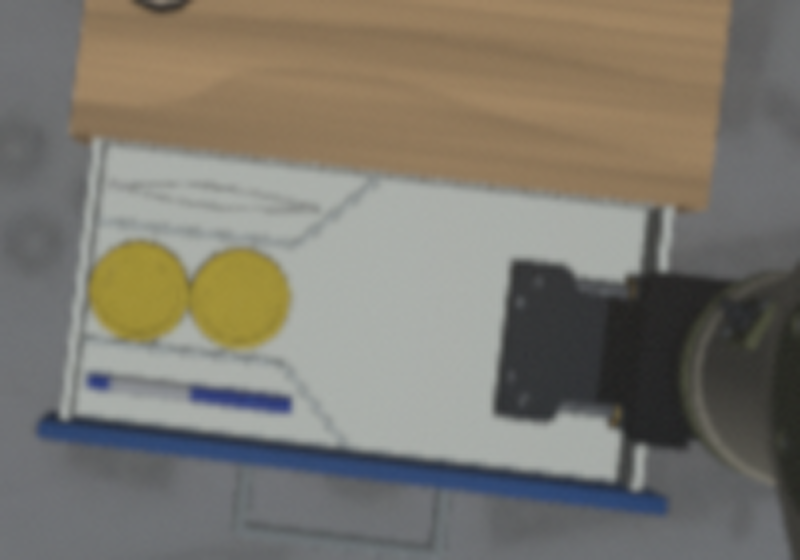

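>>> play_rows(
  moves=[
    [[-3,-3,0],[0,0,0],0],
    [[-6,-7,0],[0,0,0],0],
    [[-10,-11,1],[0,0,0],0],
    [[-11.4,-13,2],[0,0,0],0],
    [[-11.4,-13.1,2.4],[0,0,0],0],
    [[-11.4,-13.1,5],[0,0,0],0],
    [[-11.4,-13.1,7],[0,0,0],0],
    [[-11.4,-13.1,7],[0,0,0],0],
  ],
)

```text
time: 23.8
ee_pos: [0.4658, 0.0643, 0.0724]
eef_rot: [0.999, -0.047, -0.001, -0.0]
ft_force: [0.8, 0.3, 1.0]
width: 0.0006
```

>>> play_rows(
  moves=[
    [[0,0,1.5],[0,0,0],0],
    [[0,0,3],[0,0,0],0],
    [[0,0,4],[0,0,0],0],
    [[0,0,4.1],[0,0,0],0],
  ],
)

```text
time: 24.3
ee_pos: [0.4658, 0.0644, 0.0315]
eef_rot: [0.999, -0.047, -0.001, 0.0]
ft_force: [-0.5, -0.4, -0.7]
width: 0.0003
```

Run:
```python
from h import *
go([*loc(-.298,0),.033],PSI)
p=snap('side','side16.png'); im=cv2.imread('pics/side16.png')
cv2.imwrite('pics/side16z.png',cv2.resize(im[130:280,260:440],None,fx=4,fy=4,interpolation=cv2.INTER_CUBIC))
```

```text
shift cm [ 0.05 -0.02 -0.15] turn [0.    0.001 0.   ] loc now [-2.985e-01 -2.000e-04] 0.0315
```

View pics/side16z.png

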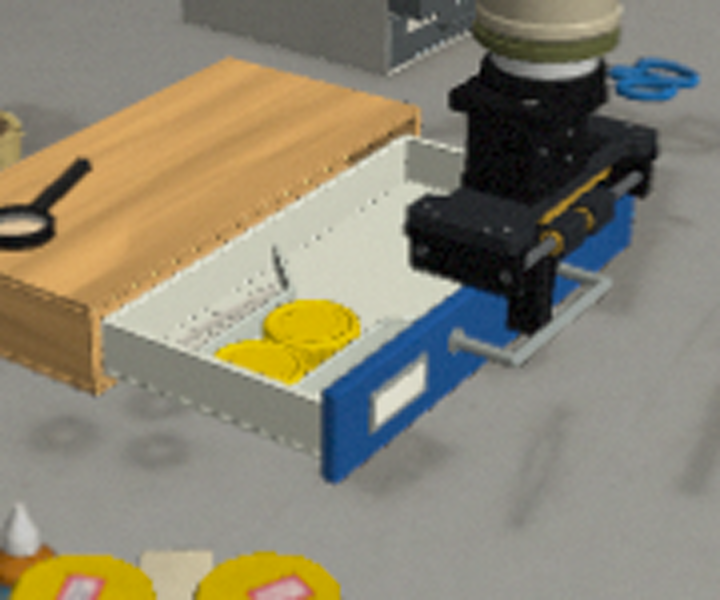

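>>> play_rows(
  moves=[
    [[0.4,0,0],[0,0,0],0],
    [[0.8,0,0],[0,0,0],0],
    [[1.2,0,0],[0,0,0],0],
    [[1.8,0,0],[0,0,0],0],
    [[2.6,0,0],[0,0,0],0],
    [[3.4,0,0],[0,0,0],0],
    [[4.2,0,0],[0,0,0],0],
    [[5.0,0,0],[0,0,0],0],
  ],
)

```text
time: 25.35
ee_pos: [0.5167, 0.0596, 0.0323]
eef_rot: [0.999, -0.047, -0.0, 0.0]
ft_force: [-2.2, -0.1, 2.4]
width: 0.0003
```

>>> play_rows(
  moves=[
    [[0.8,0,0],[0,0,0],0],
    [[1.6,0,0],[0,0,0],0],
    [[2.4,0,0],[0,0,0],0],
    [[3.2,0,0],[0,0,0],0],
    [[4.0,0,0],[0,0,0],0],
    [[4.8,0,0],[0,0,0],0],
    [[5.6,0,0],[0,0,0],0],
    [[6.4,0,0],[0,0,0],0],
  ],
)

```text
time: 26.35
ee_pos: [0.5804, 0.0535, 0.0323]
eef_rot: [0.999, -0.047, -0.0, 0.0]
ft_force: [-3.2, -1.2, 1.8]
width: 0.0004
```

>>> play_rows(
  moves=[
    [[0.8,0,0],[0,0,0],0],
    [[1.6,0,0],[0,0,0],0],
    [[2.4,0,0],[0,0,0],0],
    [[3.2,0,0],[0,0,0],0],
    [[4.0,0,0],[0,0,0],0],
    [[4.7,0,0],[0,0,0],0],
    [[5.2,0,0],[0,0,0],0],
    [[5.5,0,0],[0,0,0],0],
  ],
)

```text
time: 27.35
ee_pos: [0.6348, 0.0485, 0.0323]
eef_rot: [0.999, -0.047, -0.0, 0.0]
ft_force: [-2.0, -0.5, 0.3]
width: 0.0004
```

Run:
```python
from h import *
go([*loc(-.298,0),.033],PSI)
p=snap('top','top17.png'); im=cv2.imread('pics/top17.png')
cv2.imwrite('pics/top17z.png',cv2.resize(im[90:230,285:485],None,fx=4,fy=4,interpolation=cv2.INTER_CUBIC))
```

```text
shift cm [-1.693e+01 -1.000e-02 -7.000e-02] turn [0. 0. 0.] loc now [-1.287e-01 -1.000e-04] 0.0323
```

View pics/top17z.png

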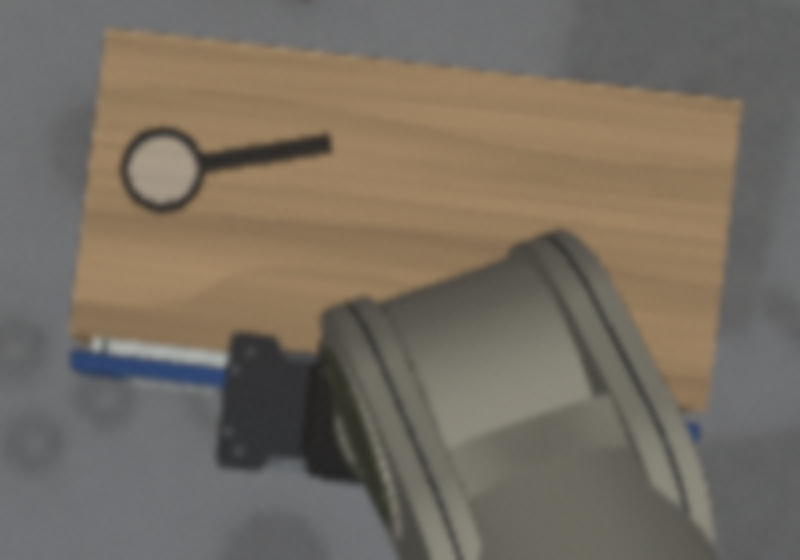

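>>> play_rows(
  moves=[
    [[0.2,0,0],[0,0,0],0],
    [[0.4,0,0],[0,0,0],0],
    [[0.6,0,0],[0,0,0],0],
    [[0.7,0,0],[0,0,0],0],
  ],
)

```text
time: 27.9
ee_pos: [0.6417, 0.0479, 0.0323]
eef_rot: [0.999, -0.047, 0.0, -0.0]
ft_force: [-3.2, -1.1, -0.6]
width: 0.0005
```

>>> play_rows(
  moves=[
    [[0.2,0,0],[0,0,0],0],
    [[0.4,0,0],[0,0,0],0],
    [[0.6,0,0],[0,0,0],0],
    [[0.6,0,0],[0,0,0],0],
  ],
)

```text
time: 28.4
ee_pos: [0.6428, 0.0478, 0.0323]
eef_rot: [0.999, -0.047, -0.005, 0.001]
ft_force: [-30.2, -3.2, 20.5]
width: 0.0005
```

Hard stop at 30 N: shut. Back off gently within the gap, then up and away.

>>> play_rows(
  moves=[
    [[-0.6,0,0],[0,0,0],0],
    [[-1.2,0,0],[0,0,0],0],
    [[-1.2,0,0],[0,0,0],0],
    [[-1.2,0,-2],[0,0,0],0],
    [[-1.2,0,-5],[0,0,0],0],
    [[-1.2,0,-9],[0,0,0],0],
    [[-4,4,-14],[0,0,0],0],
    [[-8,9,-17],[0,0,0],0],
  ],
)

```text
time: 29.4
ee_pos: [0.5694, -0.0248, 0.1992]
eef_rot: [0.999, -0.046, 0.002, -0.0]
ft_force: [0.2, -2.0, -0.1]
width: 0.0005
```

>>> play_rows(
  moves=[
    [[-2,5,0],[0,0,0],0],
    [[-4,10,0],[0,0,0],0],
    [[-6,15,0],[0,0,0],0],
    [[-6,20,0],[0,0,0],0],
    [[-6,20,0],[0,0,0],0],
    [[-6,20,0],[0,0,0],0],
  ],
)

```text
time: 30.15
ee_pos: [0.4909, -0.2179, 0.1966]
eef_rot: [0.999, -0.047, 0.001, -0.0]
ft_force: [1.2, 1.4, -0.4]
width: 0.0005
```

Run:
```python
from h import *
a=cv2.imread('pics/top1.png')
p=snap('top','top18.png'); b=cv2.imread('pics/top18.png')
z=lambda im:cv2.resize(im[90:220,285:485],None,fx=4,fy=2.2,interpolation=cv2.INTER_CUBIC)
cv2.imwrite('pics/cmp.png',np.vstack([z(a),z(b)]))
Bm=lambda im:((im[:,:,0].astype(int)-im[:,:,2])>45)
for im in (a,b):
    m=Bm(im)[170:205,300:465]; ys,xs=np.nonzero(m); print(len(xs),xs.mean(),ys.mean())
q=snap('side','side18.png'); b=cv2.imread('pics/side18.png'); a=cv2.imread('pics/side1.png')
for im in (a,b):
    m=Bm(im)[150:235,280:375]; ys,xs=np.nonzero(m); print(len(xs),xs.mean(),ys.mean())
for n,c in (('timer',p),('brown_bottle',p),('white_bottle',p)): print(n,[(r['at'],round(r['conf'],2)) for r in recognise(c,n)[:1]])
```

```text
578 82.27508650519032 17.67993079584775
600 83.16666666666667 16.016666666666666
1522 47.02365308804205 41.75821287779238
1530 45.95359477124183 41.21633986928104
timer [([220.5, 249.3], 0.75)]
brown_bottle [([223.8, 216.6], 0.77)]
white_bottle [([236.4, 185.5], 0.69)]
```

View pics/cmp.png

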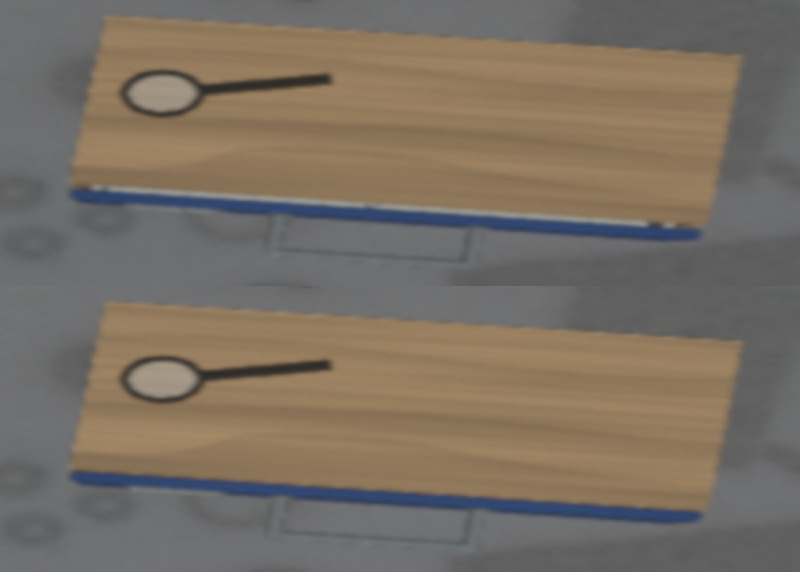

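View pics/side18.png

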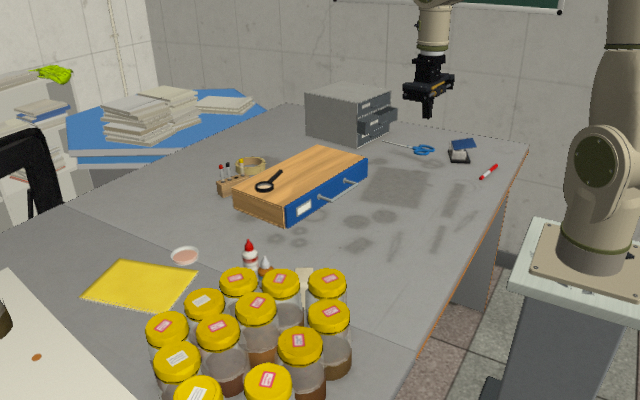

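```bash
python3 -c "
from bench import *
print(close_job())"
```

```text
the job is handed in; nothing more can be done
None
```

The job is handed in, after about 30 s of the 72 s allowed. I pulled the drawer out by its handle to its stop, slid both lids along the drawer floor into the lane, and pushed the drawer shut.

**Lids:** The last look inside, with the drawer still out, put the lid centres about 1 mm and 3 mm from where I worked out lane_end and lane_next to be. They looked flat and touching. I felt contact of about 5 N at the end of each push.

**Drawer:** I pushed until it met a hard stop at about 30 N. The white gap behind the blue front, visible at the start, is gone in the final picture, so the drawer is shut at least as far as it was then.

**Bench items:** The recognised positions of the timer and white bottle are within about 2 pixels of the start (a pixel is about 2.4 mm). The brown bottle's differ by about 3 pixels, but its first detection was a weak one. The arm never went near these items.

**Not checked:** I could not see the lids once the drawer was shut. Their final place rests on that last look, the slow push, and the rails holding them. The side and top cameras disagreed by about 5 mm on positions, so I relied mainly on the top view and on feeling contact.

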